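# Hang the rinsed parts canister on the drip rail

## Robot

A 6-joint arm with a two-finger parallel gripper is mounted at the origin on the work surface. World frame = base frame: x ahead of the robot, y to its left, z up, the work surface at z = 0. Lengths are in m, angles in rad, forces in N, time in s.
With the tool pointing down it reaches from about 0.35 to 0.725 m from the base axis. Payload 4.3 kg.
Tool frame: the origin (TCP) lies at the very end of the fingers, on their centre line; the grasp point (between the pads) lies env.tcp_to_grasp behind it (env.tcp_to_grasp is the distance from the TCP to the grasp point, in m); z points along the fingers, y is the line along which they close (so a half turn about z gives the same grasp; the last joint's range is limited). The gripper opens to 85 mm and grips with 20 to 120 N. Pads are 22 mm wide; open, the fingers measure 114 mm over their backs; the gripper's body (76 mm by 85 mm) begins 54 mm behind the grasp point. The pads swing forward as they close: fully open they stand 13 mm farther back than shut.
Start: joints at [1.063, 0.377, 0.081, 1.274, 0, 1.46], TCP at [0.223, 0.53, 0.231] pointing down, gripper open.
Joint ranges: [-2.72, 2.72], [-0.84, 1.66], [-1.02, 1.22], [-1.77, 2.12], [-1.37, 1.28], [-3.14, 3.14]. Speed limits (rad/s): [2.57, 2.57, 3.14, 3.14, 3.14, 3.14].

## Interface

Orientations are given as a unit quaternion [x, y, z, w].
In Python, from bench import env gives the robot as it stands.
- The arm moves only by the shell command python3 -m jog 'ROWS' [FORCE]. ROWS is JSON, one flat list of numbers, 5 for each row, row after row: the shift along the tool's x, y, z normalised to -1 to 1, where 1 is 20 cm, then the turn about the tool's z normalised to -1 to 1, where 1 is 180 degrees, then the opening, from -1 (shut) to 1 (fully open), so that 0 is half open. In form: [x, y, z, roll, grip, x, y, z, roll, grip, ...]. A call has 1 to 12 rows; each row is the pose to reach, as a shift and turn from the pose commanded when the call began, along the tool's axes at that moment, turning the shorter way round; what a row does not reach only later rows make up. A row lasts 1/8 s, in which the tool goes at most 62.5 mm and 10.7 degrees, less where a joint would pass 70% of its speed; a pose out of reach is approached as far as the arm can. A call with a number of a shift or a turn outside -1 to 1 is refused whole. A call with a gripper value outside its range is refused whole. The fingers move at their own pace and stop on an object; FORCE is the grip in N (left out, the last holds). Time passes only in rows, so rows that repeat a pose let the fingers close. It gives the time, the measured TCP pose, the force, the opening and the grip force at its end, in the units of the state.
- env.read_state(): the state, without advancing time (a new reading comes with each control period).
- env.get_image(name): name is "side" or "top"; returns (picture, depth): 384x512x3 uint8, blue, green, red; 384x512 float32, m along the optical axis (not along the pixel's ray), 0 where there is no reading.
- env.get_calibration(name): a dict with "vfov" (degrees; the focal length in pixels is half the picture's height over the tangent of half this angle, whatever the lens; pixels are square), "cx", "cy" (the principal point, pixels), "k1" (the pictures are not rectified: a ray, as slopes to the right and down, at radius r is drawn at 1 + k1 r^2 times it, then the intrinsics apply), "world_to_cam" (4x4, takes a point from world to camera coordinates). Camera axes: x right, y down, z forward; pixel columns grow to the right and rows downward; lengths in m; the calibration is good to about 2 mm. A picture is of the moment at which its call begins. get_calibration takes no time and is no camera call.
- env.hand_in(): hands the job in; it is judged then, once.
The state is a dict: "time": time; "qpos": joint angles; "joint_vel": joint speeds; "effort": joint torques, N m; "ee_pos": TCP position; "eef_rot": TCP orientation; "wrist_force": force on the tool from outside, world axes, zero at the start; "ft_torque": the same for the moment, N m; "grip_width": finger opening in m; "grasp_force": force on a finger pad.
Only numpy, scipy, OpenCV 4.12 (cv2) and the standard library are available. Lean on these libraries where they do the work, as an engineer would, in place of code of your own. Each camera call takes 0.05 s, during which the arm holds its last target. There are 200 camera calls.

## Task

Pick up the steel canister with the wheeled hanger by its wooden grip, hook its wheels over the upper half of the sloped drip rail and let go, so that it rolls by itself down to the stop and comes to rest hanging there. Do not push or carry it along the lower half of the rail, keep it upright, and leave the other things on the bench alone.

Things in the scene. Friction and masses are not known exactly. Their poses are not given: they have to be found in the camera images.
- carrier: Lidded steel canister (58 mm across, 58 mm tall) standing under a C-shaped aluminium hanger with two grooved white wheels; 212 mm tall, 0.25-0.5 kg. Origin: middle of the underside; z up, y the rolling direction, +x out of the open side of the C: the rail enters there, between lid (58 mm up) and wheel flanges (116 mm up). The hanger's strip is at -x, its inner face 29 mm from the centre. Canister axis 5 mm to +x
- carrier_grip (a point): centre of the carrier's upright wooden grip block, on top of the hanger: 14 mm thick along x, 40 mm long along y, 52 mm tall; 186 mm above the carrier's underside, above the middle of the wheels. A 6 mm aluminium plate lies under the block's foot. Axes as carrier
- carrier_seat (a point): point midway between the carrier's two wheels at the height of their running surface, 64 mm below carrier_grip; on the rail's top edge when hung. Wheels 48 mm apart along y, running radius 12 mm, groove 16 mm wide, flanges reach 6 mm lower. The hanger reaches 43 mm either way along y. Let go on the rail, it rolls down at about 0.1 m/s and leans on the stop
- rail_stand: fixed sloped rail over a drip tray (100 x 440 mm, 14 mm tall). The rail is a steel bar, 6 mm thick, 18 mm tall, 400 mm long, along y; its top edge is 205 mm up at the middle and falls by 0.10 rad towards +y, the low end. A post at each end (188 mm from the middle), free space between them. Origin: on the bench under the bar's middle; z up. The carrier starts on its -x side, open side facing the rail within about 0.75 rad
- rail_load (a point): point on the rail's top edge in the upper half, 90 mm uphill of the middle: a good place for the carrier's seat point (axes as rail_stand, not tilted)
- rail_rest (a point): point on the rail's top edge where the carrier's seat point lies when its hanger touches the stop: 117 mm downhill of the middle. The stop is a dark rubber block, 56 mm wide, rising 42 mm above the rail, its face 43 mm further downhill
- tin_a: plain round steel tin with lid, 64 mm across, 68 mm tall, no hanger; a bystander. Origin: centre of its underside
- tin_b: a second plain steel tin, same as tin_a; a bystander. Origin: centre of its underside
- spool: small wooden thread spool standing up, 34 mm across, 48 mm tall; a bystander. Origin: centre of its underside
- dish: small glass bowl, 60 mm across, 26 mm tall; a bystander. Origin: centre of its underside
Not all that is in view belongs to the job. Leave any red look-alike of the carrier alone.

How it is judged:
By the outcome, as a careful person would: the job done as asked, in the order asked, and still so for the second after the job is handed in, with the robot touching nothing.
It also fails if it takes over 48 s, if anything falls off the work surface, if the arm or the gripper's body presses on something with over 40 N, if the wrist force passes 120 N, or if a joint passes its speed limit or range.

## Working session

There is one attempt and no reset: what is moved stays moved. The work goes in short steps, Python scripts to look and compute and a shell command to move; the robot and the scene stay as the last step left them, time stands still between calls to the robot, and variables do not carry over. Pictures are saved under pics/ and viewed, at most 10 in all, crops included, and the job is handed in when it is done.

```bash
mkdir -p pics; cat > h.py <<'E'
import numpy as np, cv2
from bench import env
def snap(n):
    im,d=env.get_image(n); c=env.get_calibration(n); return im,d,c
def world(c,d_shape,uv,z):
    uv=np.atleast_2d(np.array(uv,float)); z=np.ravel(z)
    f=d_shape[0]/2/np.tan(np.radians(c['vfov'])/2)
    q=(uv-[c['cx'],c['cy']])/f
    p=q.copy()
    for _ in range(20): p=q/(1+c['k1']*(p**2).sum(1,keepdims=True))
    P=np.c_[p*z[:,None],z,np.ones(len(z))]
    return (P@np.linalg.inv(c['world_to_cam']).T)[:,:3]
def cloud(d,c):
    v,u=np.mgrid[:d.shape[0],:d.shape[1]]
    W=world(c,d.shape,np.c_[u.ravel(),v.ravel()],d.ravel()).reshape(*d.shape,3)
    W[d==0]=np.nan; return W
E
python3 - <<'E'
from h import *
for n in('top','side'):
    im,d,c=snap(n); cv2.imwrite(f'pics/{n}0.png',im); np.savez(f'{n}0.npz',im=im,W=cloud(d,c)); print(n,np.round(np.linalg.inv(c['world_to_cam']),2).tolist())
s=env.read_state(); print(s,env.tcp_to_grasp)
E
```

```text
top [[-0.0, -1.0, 0.05, 0.4], [-1.0, 0.0, -0.01, -0.08], [0.01, -0.05, -1.0, 1.38], [0.0, 0.0, 0.0, 1.0]]
side [[0.68, -0.53, 0.51, 0.03], [-0.73, -0.48, 0.48, -0.47], [-0.01, -0.7, -0.72, 0.71], [0.0, 0.0, 0.0, 1.0]]
{'time': 0.1, 'qpos': array([ 1.06267967e+00,  3.78033235e-01,  7.97649620e-02,  1.27438351e+00,
       -1.09501804e-06,  1.46047484e+00]), 'joint_vel': array([-0.00272246, -0.00160047,  0.00273068, -0.0009986 , -0.00014434,
       -0.00141809]), 'effort': array([ 9.30819297e-04, -4.64695072e+01,  2.70581496e+01,  1.20786962e-02,
       -7.05010211e-05, -1.65372164e-06]), 'ee_pos': array([0.22246928, 0.52958968, 0.23043173]), 'eef_rot': array([ 1.97588682e-01,  9.80284577e-01, -8.83891817e-04, -2.81799197e-04]), 'wrist_force': array([-0.26004222,  0.56050492,  0.12539558]), 'ft_torque': array([-0.00479787, -0.00263529,  0.04317289]), 'grasp_force': 0.0, 'grip_width': 0.08535076833841464} 0.0187
```

View pics/top0.png

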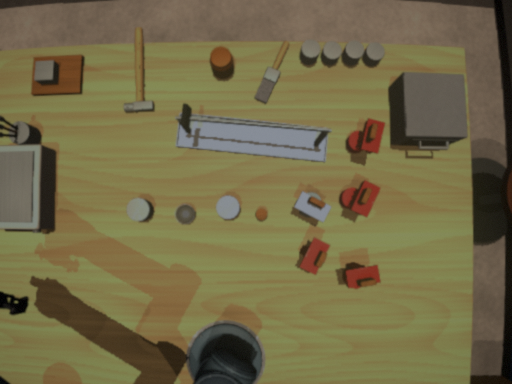

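View pics/side0.png

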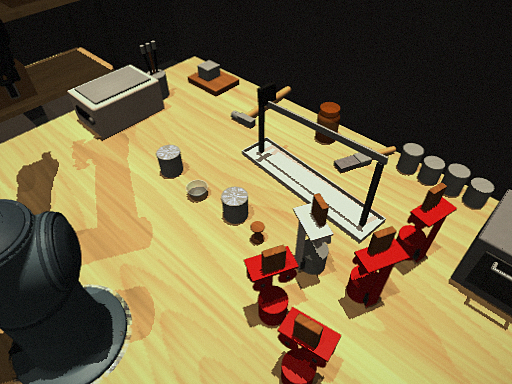

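The top view shows four red look-alikes at about (367,136), (360,198), (314,256) and (361,276). The only aluminium/white hanger with a steel canister is at (313,206), or (313,225) in the side view, so that one fits the description. The rail runs from the stop at (185,118) to its upper end at (322,138). I'll confirm with a crop and measure.

```bash
python3 - <<'E'
from h import *
t=np.load('top0.npz'); s=np.load('side0.npz')
a=cv2.resize(t['im'][180:235,280:350],None,fx=6,fy=6); b=cv2.resize(s['im'][180:285,275:355],None,fx=4,fy=4)
H=max(a.shape[0],b.shape[0]); f=lambda i:cv2.copyMakeBorder(i,0,H-i.shape[0],0,0,cv2.BORDER_CONSTANT)
cv2.imwrite('pics/crop.png',np.hstack([f(a),f(b)]))
def fit(P,nm):
    c=cv2.minAreaRect(P[:,:2].astype(np.float32)*1000); print(nm,len(P),'mean',P.mean(0).round(4),'rect',c, 'z',np.nanpercentile(P[:,2],[5,50,95]).round(3))
for nm,q,(r0,r1,c0,c1) in(('top',t,(185,230,285,340)),('side',s,(180,285,280,350))):
    W=q['W'][r0:r1,c0:c1].reshape(-1,3); im=q['im'][r0:r1,c0:c1].reshape(-1,3).astype(int)
    W_ok=np.isfinite(W).all(1)
    gray=(im.max(1)-im.min(1))<60
    red=(im[:,2]>90)&(im[:,1]<0.3*im[:,2])
    fit(W[W_ok&(W[:,2]>.165)&~red],nm+' grip'); 
    fit(W[W_ok&(W[:,2]>.19)&~red],nm+' griptop'); 
    k=W_ok&(W[:,2]>.12)&(W[:,2]<.165)&~red
    fit(W[k],nm+' plate')
for nm,q in(('top',t),('side',s)):
    W=q['W'].reshape(-1,3); im=q['im'].reshape(-1,3).astype(int)
    k=np.isfinite(W).all(1)&(W[:,0]>.5)&(W[:,0]<.72)&(W[:,1]>-.25)&(W[:,1]<.2)&(W[:,2]>.14)&(W[:,2]<.27)&(im.max(1)<110)
    P=W[k]
    k=np.isfinite(W).all(1)&(W[:,0]>.45)&(W[:,0]<.75)&(W[:,1]>-.3)&(W[:,1]<.25)&(W[:,2]>.006)&(W[:,2]<.022)&(im.min(1)>110)&(im.max(1)-im.min(1)<50)
    fit(P,nm+' rail'); fit(W[k],nm+' tray')
    np.save(nm+'rail.npy',P)
    o=np.argsort(P[:,1]); print(P[o][::max(1,len(o)//25)].round(3).tolist())
E
```

```text
top grip 128 mean [ 0.4511 -0.239   0.2036] rect ((446.87335205078125, -241.4780731201172), (49.436851501464844, 61.54437255859375), 31.785381317138672) z [0.166 0.211 0.215]
top griptop 103 mean [ 0.4523 -0.2395  0.2105] rect ((452.4656677246094, -240.20347595214844), (39.93144989013672, 14.18995475769043), 62.05144500732422) z [0.201 0.212 0.215]
top plate 488 mean [ 0.4396 -0.232   0.1594] rect ((442.2347106933594, -235.13433837890625), (86.73606872558594, 47.376041412353516), 61.65227127075195) z [0.156 0.16  0.164]
side grip 510 mean [ 0.4157 -0.2467  0.1953] rect ((391.55621337890625, -253.35203552246094), (156.29518127441406, 37.90060806274414), 13.605729103088379) z [0.169 0.198 0.212]
side griptop 319 mean [ 0.4157 -0.2462  0.2058] rect ((391.55621337890625, -253.35203552246094), (156.29518127441406, 37.90060806274414), 13.605729103088379) z [0.193 0.209 0.213]
side plate 1112 mean [ 0.4135 -0.2449  0.1522] rect ((405.19818115234375, -254.88714599609375), (171.1562042236328, 82.24308013916016), 30.12733268737793) z [0.127 0.159 0.161]
top rail 475 mean [ 6.582e-01 -1.000e-04
[... 1142 characters left out ...]
006225585938), (441.32550048828125, 103.23287200927734), 84.0773696899414) z [0.008 0.014 0.016]
[[0.63, -0.25, 0.216], [0.631, -0.236, 0.205], [0.632, -0.22, 0.203], [0.633, -0.205, 0.203], [0.636, -0.189, 0.201], [0.637, -0.171, 0.204], [0.641, -0.153, 0.204], [0.639, -0.134, 0.209], [0.643, -0.115, 0.208], [0.645, -0.096, 0.198], [0.647, -0.075, 0.189], [0.649, -0.052, 0.189], [0.65, -0.029, 0.192], [0.655, -0.003, 0.192], [0.657, 0.024, 0.185], [0.66, 0.05, 0.181], [0.662, 0.079, 0.174], [0.681, 0.082, 0.197], [0.651, 0.083, 0.189], [0.664, 0.084, 0.206], [0.672, 0.085, 0.222], [0.669, 0.086, 0.231], [0.66, 0.088, 0.221], [0.643, 0.089, 0.23], [0.663, 0.094, 0.228], [0.662, 0.111, 0.15]]
```

View pics/crop.png

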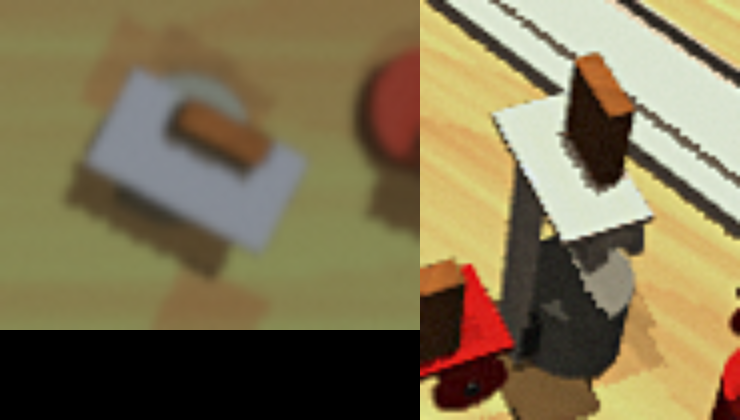

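The crop confirms it: the grey/white hanger with the steel canister, surrounded by red ones. Its grip centre is at (0.4525, -0.240) with yaw about -28°. The rail yaw is about -5.5° and its middle is at (0.650, -0.078), so the load point is about (0.641, -0.168, 0.214). I'm moving over the carrier at raised height.

```bash
python3 -m jog '[-0.4,-0.48,-0.35,0,1, -0.64,-0.775,-0.35,0,1, -0.64,-0.775,-0.35,0,1, -0.64,-0.775,-0.35,0,1, -0.64,-0.775,-0.35,0,1]'
python3 -m jog '[-0.64,-0.775,0,0,1, -0.64,-0.775,0,0,1, -0.64,-0.775,0,0,1, -0.64,-0.775,0,0,1, -0.64,-0.775,0,0,1]'
python3 -m jog '[-0.64,-0.775,0,0,1, -0.64,-0.775,0,0,1, -0.64,-0.775,0,0,1, -0.64,-0.775,0,0,1, -0.64,-0.775,0,0,1]'
python3 -m jog '[-0.64,-0.775,0,0.53,1, -0.64,-0.775,0,0.53,1, -0.64,-0.775,0,0.53,1, -0.64,-0.775,0,0.53,1, -0.64,-0.775,0,0.53,1, -0.64,-0.775,0,0.53,1, -0.64,-0.775,0,0.53,1, -0.64,-0.775,0,0.53,1, -0.64,-0.775,0,0.53,1, -0.64,-0.775,0,0.53,1, -0.64,-0.775,0,0.53,1]'
```

```text
time: 0.72
ee_pos: [0.2811, 0.3365, 0.3018]
eef_rot: [0.199, 0.98, 0.0, 0.0]
wrist_force: [0.5, 0.5, -0.0]
grip_width: 0.0854
grasp_force: 0.0
time: 1.35
ee_pos: [0.3388, 0.1455, 0.3009]
eef_rot: [0.198, 0.98, 0.0, -0.001]
wrist_force: [0.2, 0.0, 0.5]
grip_width: 0.0856
grasp_force: 0.0
time: 1.98
ee_pos: [0.397, -0.0461, 0.3009]
eef_rot: [0.197, 0.98, 0.001, -0.001]
wrist_force: [-0.4, 0.2, -0.7]
grip_width: 0.0853
grasp_force: 0.0
time: 3.35
ee_pos: [0.4551, -0.2381, 0.3013]
eef_rot: [0.857, 0.516, 0.0, -0.0]
wrist_force: [0.3, -0.6, -0.1]
grip_width: 0.0859
grasp_force: 0.0
```

```bash
python3 -m jog '[-0.015,-0.007,0.3,0,0.6, -0.015,-0.007,0.5,0,0.6, -0.015,-0.007,0.6,0,0.6, -0.015,-0.007,0.64,0,0.6, -0.015,-0.007,0.64,0,0.6]'
python3 -m jog '[0,0,0,0,-0.3, 0,0,0,0,-1, 0,0,0,0,-1, 0,0,0,0,-1, 0,0,0,0,-1, 0,0,0,0,-1, 0,0,0,0,-1]' 60
python3 - <<'E'
from h import *
im,d,c=snap('side'); a=cv2.resize(im[120:340,220:430],None,fx=2.5,fy=2.5); cv2.imwrite('pics/grasp.png',a)
s=env.read_state();print(s['ft_torque'])
E
```

```text
time: 3.98
ee_pos: [0.4521, -0.2415, 0.1734]
eef_rot: [0.858, 0.514, 0.0, -0.0]
wrist_force: [0.7, -0.5, 0.6]
grip_width: 0.0681
grasp_force: 0.0
time: 4.85
ee_pos: [0.4523, -0.2421, 0.174]
eef_rot: [0.858, 0.514, 0.0, 0.001]
wrist_force: [-1.0, 0.1, 5.1]
grip_width: 0.0135
grasp_force: 59.4
[0.06161062 0.11640414 0.02462947]
```

View pics/grasp.png

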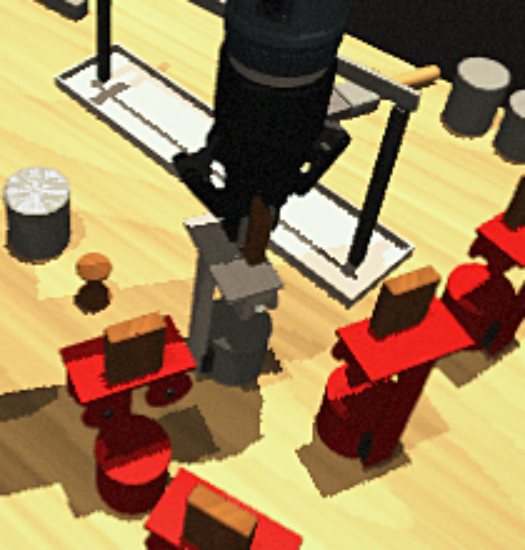

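The block at crop (255,235) is between the pads (width 13.5 mm) and the canister stands upright. Lifting.

```bash
python3 -m jog '[0,0,-0.1,0,-1, 0,0,-0.3,0,-1, 0,0,-0.5,0,-1, 0,0,-0.6,0,-1, 0,0,-0.6,0,-1, 0,0,-0.6,0,-1]'; python3 -c "
from bench import env
s=env.read_state();print(s['ft_torque'],s['wrist_force'])"
```

```text
time: 5.65
ee_pos: [0.4513, -0.2413, 0.2915]
eef_rot: [0.858, 0.514, -0.001, -0.001]
wrist_force: [-0.2, -1.3, -2.7]
grip_width: 0.0135
grasp_force: 58.9
[-0.01285006 -0.03189557 -0.00088959] [-0.16143115 -1.28574747 -2.65540195]
```

```bash
python3 -m jog '[0.15,0.03,0,-0.03,-1, 0.35,0.07,0,-0.08,-1, 0.5,0.1,0,-0.126,-1, 0.543,0.11,0,-0.126,-1, 0.543,0.11,0,-0.126,-1, 0.543,0.11,0,-0.126,-1]'
python3 - <<'E'
from h import *
out=[]
for n,(r0,r1,c0,c1) in(('side',(60,280,230,410)),('top',(90,240,160,360))):
    im,d,c=snap(n); np.savez(n+'1.npz',im=im,W=cloud(d,c)); a=im[r0:r1,c0:c1]; out.append(cv2.resize(a,None,fx=440/a.shape[0]*(1 if n=='side' else .75),fy=440/a.shape[0]*(1 if n=='side' else .75)))
b=cv2.copyMakeBorder(out[1],0,440-out[1].shape[0],0,0,cv2.BORDER_CONSTANT)
o=np.hstack([out[0],b]);print(o.shape);cv2.imwrite('pics/pre.png',o)
W=np.load('side1.npz')['W'].reshape(-1,3)
k=np.isfinite(W).all(1)&(abs(W[:,0]-.52)<.09)&(abs(W[:,1]+.156)<.09)&(W[:,2]>.05)
P=W[k]; 
print('low z',np.percentile(P[:,2],[.5,2,5]))
for z in np.arange(.1,.34,.01):
    Q=P[abs(P[:,2]-z)<.005]; 
    if len(Q): print(round(z,2),len(Q),Q.min(0)[:2].round(3),Q.max(0)[:2].round(3))
E
```

```text
time: 6.4
ee_pos: [0.5219, -0.1571, 0.2928]
eef_rot: [0.741, 0.672, -0.0, -0.0]
wrist_force: [-0.5, 0.4, -3.0]
grip_width: 0.0134
grasp_force: 58.9
(440, 800, 3)
low z [0.12647195 0.14082057 0.16416323]
0.12 34 [ 0.497 -0.184] [ 0.532 -0.16 ]
0.13 68 [ 0.484 -0.185] [ 0.538 -0.14 ]
0.14 100 [ 0.483 -0.185] [ 0.534 -0.139]
0.15 96 [ 0.483 -0.184] [ 0.537 -0.138]
0.16 106 [ 0.484 -0.184] [ 0.538 -0.141]
0.17 105 [ 0.484 -0.185] [ 0.555 -0.14 ]
0.18 351 [ 0.483 -0.185] [ 0.555 -0.132]
0.19 34 [ 0.483 -0.165] [ 0.488 -0.139]
0.2 40 [ 0.483 -0.165] [ 0.49 -0.14]
0.21 45 [ 0.483 -0.165] [ 0.489 -0.139]
0.22 43 [ 0.484 -0.165] [ 0.492 -0.138]
0.23 43 [ 0.483 -0.165] [ 0.489 -0.141]
0.24 60 [ 0.484 -0.194] [ 0.526 -0.123]
0.25 158 [ 0.483 -0.198] [ 0.526 -0.112]
0.26 124 [ 0.484 -0.197] [ 0.528 -0.112]
0.27 87 [ 0.482 -0.198] [ 0.523 -0.111]
0.28 655 [ 0.481 -0.199] [ 0.536 -0.11 ]
0.29 63 [ 0.507 -0.175] [ 0.523 -0.134]
0.3 71 [ 0.5   -0.175] [ 0.525 -0.147]
0.31 88 [ 0.5   -0.175] [ 0.525 -0.134]
0.32 94 [ 0.5   -0.175] [ 0.524 -0.146]
0.33 109 [ 0.499 -0.175] [ 0.538 -0.139]
```

View pics/pre.png

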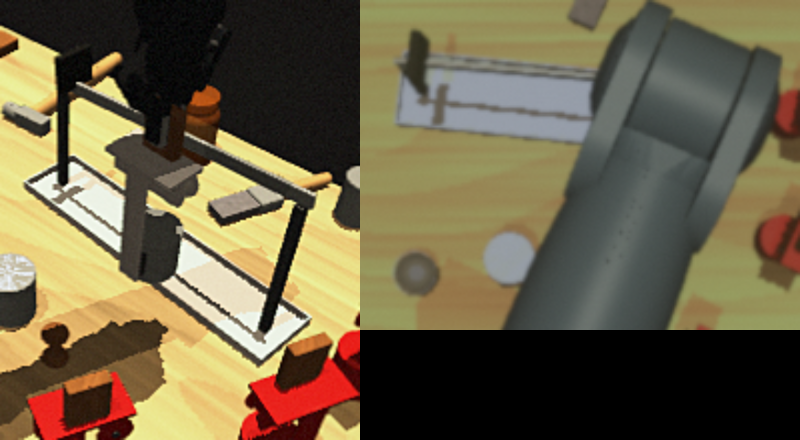

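Side view: the carrier hangs upright with its open side facing the rail. Plate top is at 0.280, so the rail fits between lid (0.178) and flanges (0.236). Moving in along tool y.

```bash
python3 -m jog '[0,0.1,0,0,-1, 0,0.2,0,0,-1, 0.006,0.3,0,0,-1, 0.006,0.4,0,0,-1, 0.006,0.5,0,0,-1, 0.006,0.56,0,0,-1, 0.006,0.602,0,0,-1, 0.006,0.602,0,0,-1, 0.006,0.602,0,0,-1]'
python3 - <<'E'
from h import *
im,d,c=snap('side'); W=cloud(d,c); np.savez('side2.npz',im=im,W=W)
cv2.imwrite('pics/in.png',cv2.resize(im[60:220,250:410],None,fx=3.6,fy=3.6,interpolation=cv2.INTER_CUBIC))
P=W.reshape(-1,3); P=P[np.isfinite(P).all(1)]
k=(abs(P[:,0]-.63)<.07)&(abs(P[:,1]+.1675)<.07)
for z0,z1 in((.273,.285),(.19,.23),(.13,.17),(.3,.33)):
    Q=P[k&(P[:,2]>z0)&(P[:,2]<z1)]; 
    if len(Q): print(z0,len(Q),Q.min(0).round(3),Q.max(0).round(3),np.median(Q,0).round(3), np.percentile(Q[:,0],[2,98]).round(3))
E
```

```text
time: 7.62
ee_pos: [0.6421, -0.1672, 0.2933]
eef_rot: [0.741, 0.672, -0.0, -0.0]
wrist_force: [-0.2, 0.8, -2.2]
grip_width: 0.0128
grasp_force: 59.2
0.273 582 [ 0.601 -0.209  0.273] [ 0.657 -0.12   0.285] [ 0.622 -0.169  0.279] [0.604 0.649]
0.19 520 [ 0.603 -0.237  0.19 ] [ 0.649 -0.098  0.23 ] [ 0.634 -0.172  0.209] [0.604 0.645]
0.13 354 [ 0.603 -0.195  0.13 ] [ 0.662 -0.149  0.17 ] [ 0.619 -0.177  0.15 ] [0.605 0.65 ]
0.3 258 [ 0.619 -0.185  0.3  ] [ 0.658 -0.145  0.33 ] [ 0.63  -0.173  0.315] [0.62  0.645]
```

View pics/in.png

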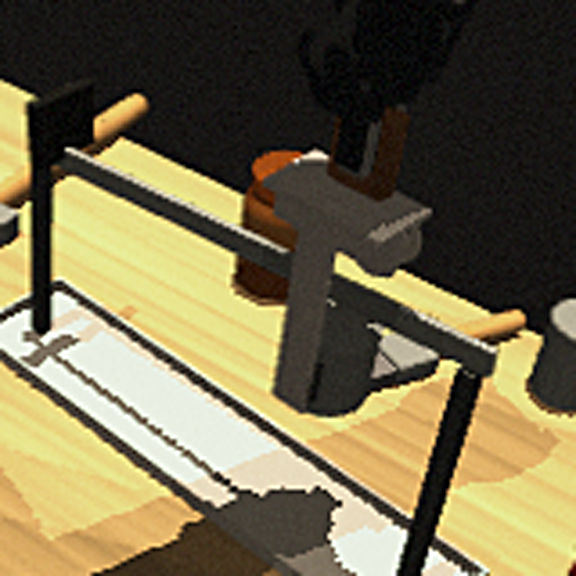

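The rail passes through the C between strip (310,300) and wheels (395,250) in the crop. Lowering gently.

```bash
python3 -m jog '[0,0,0.04,0,-1, 0,0,0.08,0,-1, 0,0,0.11,0,-1, 0,0,0.11,0,-1]'
python3 -m jog '[0,0,0.012,0,-1, 0,0,0.015,0,-1, 0,0,0.015,0,-1]'
```

```text
time: 8.18
ee_pos: [0.642, -0.1666, 0.2703]
eef_rot: [0.74, 0.672, -0.0, -0.001]
wrist_force: [0.4, 0.7, -3.0]
grip_width: 0.0135
grasp_force: 59.2
time: 8.55
ee_pos: [0.6427, -0.1669, 0.2684]
eef_rot: [0.74, 0.672, 0.0, 0.0]
wrist_force: [0.9, 0.5, -2.1]
grip_width: 0.013
grasp_force: 59.2
```

```bash
python3 -m jog '[0,0,0.008,0,-1, 0,0,0.008,0,-1]' | grep -E 'ee_pos|wrist'
python3 -m jog '[0,0,0.008,0,-1, 0,0,0.008,0,-1]'| grep -E 'ee_pos|wrist'
```

```text
ee_pos: [0.6428, -0.1669, 0.2679]
wrist_force: [-1.8, 0.9, 3.6]
ee_pos: [0.6429, -0.1668, 0.2677]
wrist_force: [-2.4, 2.2, 10.1]
```

```bash
python3 - <<'E'
from h import *
im,d,c=snap('side')
cv2.imwrite('pics/seat.png',cv2.resize(im[90:190,290:400],None,fx=5.4,fy=5.4,interpolation=cv2.INTER_CUBIC))
W=cloud(d,c).reshape(-1,3); W=W[np.isfinite(W).all(1)]
Q=W[(abs(W[:,0]-.63)<.05)&(abs(W[:,1]+.1675)<.055)&(W[:,2]>.24)&(W[:,2]<.262)]; print(np.median(Q,0),np.percentile(Q,[1,99],0))
E
```

```text
[ 0.62286269 -0.16835013  0.25368734] [[ 0.60366851 -0.2068716   0.24055645]
 [ 0.65348342 -0.12087559  0.26139477]]
```

View pics/seat.png

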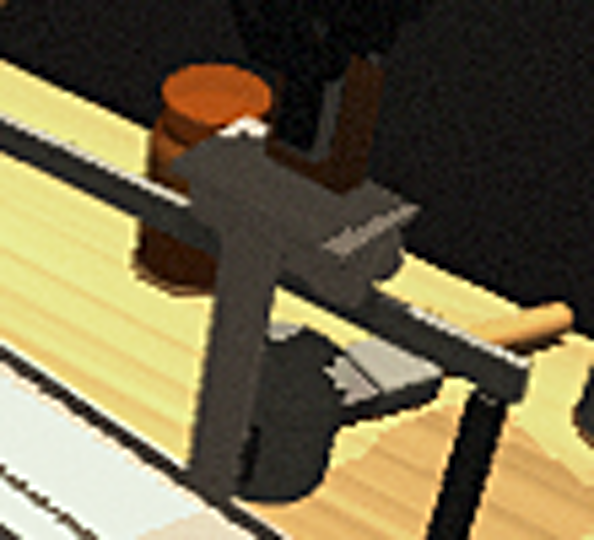

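Near wheel flanges at (345,285) overlap the bar, so the rail is in the grooves. Relieving, releasing and retreating upward.

```bash
python3 -m jog '[0,0,-0.004,0,-1, 0,0,-0.004,0,0.3, 0,0,-0.004,0,1, 0,0,-0.004,0,1, 0,0,-0.004,0,1, 0,0,-0.2,0,1, 0,0,-0.4,0,1, 0,0,-0.5,0,1, 0,0,-0.5,0,1]'
python3 - <<'E'
from h import *
im,d,c=snap('side')
cv2.imwrite('pics/rel.png',cv2.resize(im[60:240,230:410],None,fx=3.2,fy=3.2))
E
```

```text
time: 10.22
ee_pos: [0.6436, -0.1672, 0.3666]
eef_rot: [0.74, 0.672, 0.001, 0.002]
wrist_force: [0.6, 0.2, -0.9]
grip_width: 0.0854
grasp_force: 0.0
```

View pics/rel.png

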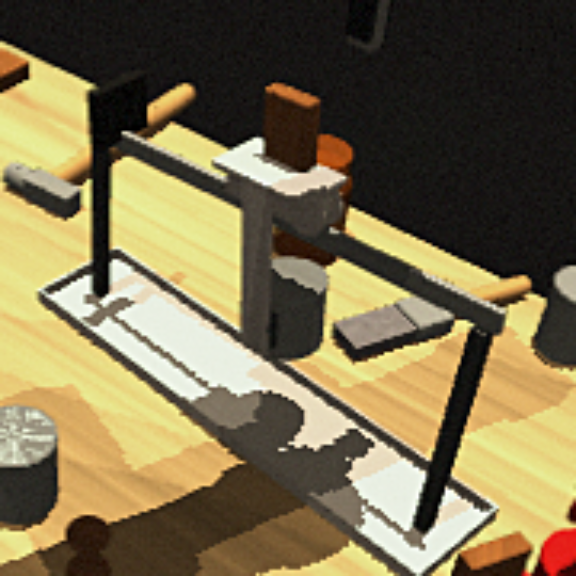

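It's rolling down by itself (grip at (292,125) in the crop) and the gripper is clear. I'm waiting for it to settle.

```bash
for i in 1 2 3; do python3 -m jog '[0,0,0,0,1,0,0,0,0,1,0,0,0,0,1,0,0,0,0,1,0,0,0,0,1,0,0,0,0,1,0,0,0,0,1,0,0,0,0,1,0,0,0,0,1,0,0,0,0,1,0,0,0,0,1,0,0,0,0,1]' | head -1
python3 - <<'E'
from h import *
im,d,c=snap('side'); W=cloud(d,c)
cv2.imwrite('pics/end.png',cv2.resize(im[60:240,230:410],None,fx=3.2,fy=3.2))
hsv=cv2.cvtColor(im,cv2.COLOR_BGR2HSV); P=W[np.isfinite(W).all(2)]
Q=P[(abs(P[:,0]-.655)<.03)&(P[:,1]>-.25)&(P[:,1]<.075)&(P[:,2]>.255)&(P[:,2]<.32)]; print(len(Q),np.median(Q,0).round(4),Q.max(0))
E
done
```

```text
time: 11.78
212 [0.6594 0.0338 0.2733] [0.6719928  0.06154495 0.28655264]
time: 13.32
206 [0.6601 0.0403 0.2721] [0.673211   0.06935256 0.28618917]
time: 14.88
208 [0.6599 0.0405 0.2721] [0.67292693 0.06965681 0.28628838]
```

View pics/end.png

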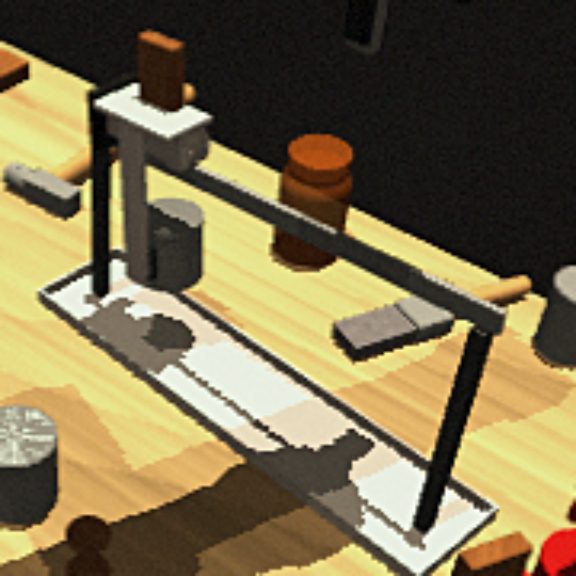

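The carrier (grip at (162,70)) hangs upright against the stop and is at rest. Handing in.

```bash
python3 -c "
from bench import env
print(env.hand_in())"
```

```text
the job is handed in; nothing more can be done
None
```

The carrier was hooked on the upper half of the rail and released; it rolled by itself to the stop, hangs there upright and at rest, and the job is handed in (about 15 s of the 48 s used).

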